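# Drop the glue pan and its roller into the bindery's gluing machine

## Robot

A 6-joint arm with a two-finger parallel gripper is mounted at the origin on the work surface. World frame = base frame: x ahead of the robot, y to its left, z up, the work surface at z = 0. Lengths are in m, angles in rad, forces in N, time in s.
With the tool pointing down it reaches from about 0.35 to 0.775 m from the base axis. Payload 7.3 kg.
Tool frame: the origin (TCP) lies between the finger pads, 19 mm behind the fingertips; this is the grasp point; z points along the fingers, y is the line along which they close (so a half turn about z gives the same grasp; the last joint's range is limited). The gripper opens to 92 mm and grips with 3 to 60 N. Pads are 19 mm wide; open, the fingers measure 130 mm over their backs; the gripper's body (75 mm by 190 mm) begins 47 mm behind the grasp point.
Start: joints at [1.021, 0.342, 1.524, -0, 1.275, -0.146], TCP at [0.206, 0.483, 0.246] pointing down, gripper open.
Joint ranges: [-2.53, 2.53], [-0.77, 2.02], [0.04, 2.7], [-1, 4.14], [0.28, 2.66], [-3.11, 3.11]. Speed limits (rad/s): [2.57, 2.57, 3.14, 3.14, 3.14, 3.14].

## Interface

Orientations are given as a unit quaternion [x, y, z, w].
In Python, from rig import ctrl gives the robot as it stands.
- The arm moves only by the tool apply_moves, never from a script. Its argument "series" is a list of rows, each a list of 4 numbers: the shift along the tool's x, y, z normalised to -1 to 1, where 1 is 5 cm, then the turn about the tool's z normalised to -1 to 1, where 1 is 4 degrees. In form: [[tx, ty, tz, roll], ...]. A call has 1 to 8 rows; each row shifts and turns the commanded pose from where the row before left it, along the tool's axes as they then stand; what a row does not reach is not made up. A row lasts 1/10 s, in which the tool goes at most 50 mm and 8.59 degrees, less where a joint would pass 70% of its speed; a pose out of reach is approached as far as the arm can. A call with a number of a shift or a turn outside -1 to 1 is refused whole. A call with a gripper value outside its range is refused whole. "gripper" is the opening, from -1 (shut) to 1 (fully open), set as the call begins (left out, the last holds). The fingers move at their own pace and stop on an object; the grip force is fixed at half the most. Time passes only in rows, so rows that do not move let the fingers close. It gives the time, the measured TCP pose, the force, the opening and the grip force at its end, in the units of the state.
- ctrl.state(): the state, without advancing time (a new reading comes with each control period).
- ctrl.read_camera(name): name is "scene" or "top" or "wrist"; returns a dict with "frame" (400x640x3 uint8, red, green, blue), "mtx" (3x3 intrinsics, pixels), "R" (3x3) and "t" (3): a world point X has camera coordinates R X + t. Camera axes: x right, y down, z forward; pixel columns grow to the right and rows downward; lengths in m; the calibration is good to about 2 mm. The wrist camera is an equidistant fisheye: a pixel r from the principal point sees the ray r / f radians off the axis. A picture is of the moment at which its call begins. There is no depth.
- ctrl.finish_job(): hands the job in; it is judged then, once.
The state is a dict: "clock": time; "joint_positions": joint angles; "joint_velocities": joint speeds; "tau": joint torques, N m; "eef_pos": TCP position; "tool_rot": TCP orientation; "wrist_force": force on the tool from outside, world axes, zero at the start; "ft_torque": the same for the moment, N m; "opening": opening from 0.0 (shut) to 1.0 (fully open); "finger_force": force on a finger pad.
Only numpy, scipy, OpenCV 4.12 (cv2) and the standard library are available. Lean on these libraries where they do the work, as an engineer would, in place of code of your own. Each camera call takes 0.05 s, during which the arm holds its last target. There are 200 camera calls.

## Task

Pick up the steel glue pan by its wooden top grip, bring its loose red roller to the middle of the rails and keep it there while you carry the pan, clear of everything, to the green gluing machine. Lower it gently between the side frames until it stands on the bed and the roller hangs by its journals in the two brass bearings, then let go. The roller is freshly ground: don't touch it or let it knock against the pan's ends, and leave the other things alone.

Things in the scene. Friction and masses are not known exactly. Their poses are not given: they have to be found in the camera images.
- pan: Glue pan, brushed steel, open on top, 130 mm wide (its x), 252 mm long (its y), about 0.49 kg, loose on the bench. Origin: centre of its underside, z up. Inside lie two rails along y (10 mm wide, centred at x = +-53 mm) between side walls 44 mm high. Uprights at the ends carry a steel bar along y (30 mm wide, z 135 to 145 mm) with the dark wooden grip on its middle.
- pan_grip (a point): Middle of the wooden grip, 167 mm above the pan's underside, axes as the pan's: a good TCP position. The grip is a block 86 mm along x, 22 mm along y, from z = 145 to 185 mm over the pan's underside; pinch it from above with the fingers closing along the pan's y. Tilting the pan about its x makes the roller roll.
- pan_mid (a point): Middle (crest) of the rails at the height of the roller's axis, 64 mm above the pan's underside, axes as the pan's. The rails are arched, highest here: at y off the middle the roller stands on a slope of y / 1.24 m falling away from the middle, so it parks itself at an end on the bench and has to be balanced in the middle. It starts at rest against the pan's +y end.
- end_left: End wall of the pan at its +y end, 6 mm thick, 70 mm high, rubber faced inside; it stops the roller with its axis 80 mm from the middle. Origin at the wall's foot, axes as the pan's.
- end_right: the same at the pan's -y end
- roller: Glue roller: red rubber face between two steel rings of radius 40 mm that roll on the rails along the pan's y; about 0.40 kg. Origin in the middle of its axis; x along the axis, y and z turn as it rolls. Shaft ends (journals) of radius 8 mm reach to 100 mm either side. It gains 7.0 m/s2 per rad of slope under it (g/1.40); rolling resistance is that of 0.01 to 0.02 rad.
- machine: Bench gluing machine, green, fixed; place and yaw vary. Origin: centre under its pan bay, on the bench. The pan goes in with its y along the machine's y. Bed at z = 22 mm. Side frames along y, 12 mm thick, centred at x = +-82 mm, tops at z = 113 mm, 152 mm free between them. End bars with inner faces at y = +-142 mm, tops at z = 67 mm. Gear case and motor at +x, to x = 149 mm, 84 mm high.
- seat (a point): Where the middle of the roller's axis lies when seated in both bearings, 100 mm above the bench; axes as the machine's. The bearings are brass-lined V notches (90 degrees, 48 mm wide at the top) in the tops of the two side frames at y = 0. With the pan on the bed, the seated roller hangs 14 mm above the pan's rails.
- bed (a point): centre of the machine's bed, 22 mm above the bench, where the pan's origin belongs; axes as the machine's
- glue_tub: white tub of glue, 96 mm wide, 75 mm high, with a red brush standing in it up to about 190 mm above the bench; origin at the centre of its underside; leave it alone
- hammer: hammer lying on the bench, about 260 mm long; origin under its middle, handle towards its -x; leave it alone
- weight: round brass weight with a knob, 64 mm wide, 78 mm high; origin under its centre; leave it alone
- reel: wooden thread reel standing upright, 52 mm wide, 60 mm high; origin under its centre; leave it alone
- size_jar: amber jar with a black cap, 68 mm wide, 90 mm high; origin under its centre; leave it alone

How it is judged:
By the outcome, as a careful person would: the job done as asked, in the order asked, and still so for the second after the job is handed in, with the robot touching nothing.
It also fails if it takes over 64 s, if anything falls off the work surface, if the arm or the gripper's body presses on something with over 40 N, if the wrist force passes 120 N, or if a joint passes its speed limit or range.

## Working session

There is one attempt and no reset: what is moved stays moved. The work goes in short steps, Python scripts to look and compute and a tool call to move; the robot and the scene stay as the last step left them, time stands still between calls to the robot, and variables do not carry over. Pictures are saved under pics/ and viewed, at most 10 in all, crops included, and the job is handed in when it is done.

Besides the shell and the picture viewer there is one more tool, called after "Request:" as name(argument=value, ...) on one line, values as JSON. apply_moves: Moves the arm, as the interface text tells. Its arguments: {"type":"object","properties":{"series":{"type":"array"},"gripper":{"type":"number"}},"required":["series"]}

```bash
ls; mkdir -p pics; python3 - <<'E'
from rig import ctrl
import cv2,numpy as np
print(ctrl.state())
ims=[]
for n in("scene","top"):
    c=ctrl.read_camera(n); np.savez(f'{n}0.npz',**c); cv2.imwrite(f'pics/{n}0.png',c['frame'][:,:,::-1]); print(n,c['mtx'],c['R'],c['t'])
E
```

```text
pics
{'clock': 0.0, 'joint_positions': array([ 1.02097874e+00,  3.42735915e-01,  1.52502685e+00, -2.28549943e-05,
        1.27533876e+00, -1.46007442e-01]), 'joint_velocities': array([-1.26860278e-03,  5.73693148e-04,  6.55824653e-04, -4.93208314e-05,
       -3.01972626e-04, -1.74502939e-04]), 'tau': array([-1.97979352e-03, -4.31248212e+01, -2.44217813e+01,  7.16175302e-02,
        5.61544276e-02, -1.45455815e-04]), 'eef_pos': array([0.20608138, 0.4824636 , 0.24483464]), 'tool_rot': array([ 2.00532742e-01,  9.79686710e-01, -7.12959857e-04, -2.46938946e-04]), 'wrist_force': array([ 0.14539236, -0.56867154,  0.31157005]), 'ft_torque': array([-0.04598948,  0.01688654, -0.00577595]), 'finger_force': 0.0, 'opening': 0.999847956548827}
scene [[395.4644557    0.         316.12272083]
 [  0.         395.4644557  208.53479753]
 [  0.           0.           1.        ]] [[-0.2703953   0.96272754 -0.00648594]
 [ 0.57836807  0.15704953 -0.80051597]
 [-0.76966016 -0.22020702 -0.59927633]] [ 0.1680546  -0.25576423  1.9272649 ]
top [[432.48391829   0.         314.91216508]
 [  0.         432.48391829 208.80215437]
 [  0.           0.           1.        ]] [[-0.01714694 -0.99985216 -0.0012784 ]
 [-0.97999404  0.01705992 -0.19829435]
 [ 0.19828684 -0.00214732 -0.98014168]] [0.02023784 0.60546985 1.45728303]
```

View pics/scene0.png

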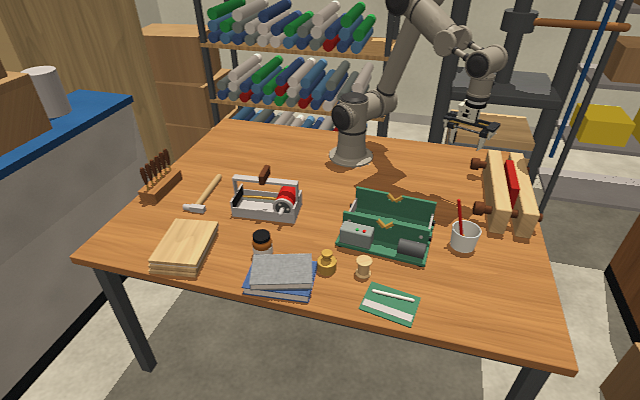

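View pics/top0.png

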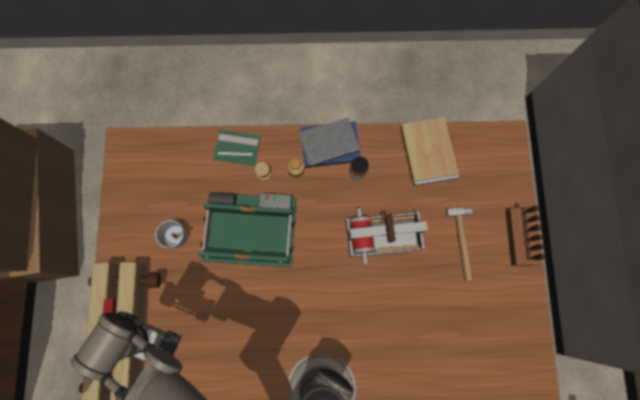

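The scene view shows the pan at about (267,200) with the roller at its right end (287,197). The green machine is at (388,228). In the top view the pan is at (386,233), the grip at (390,228), the roller at (362,236), the machine at (248,232) and its brass notches near (243,198) and (243,257). I'll get coarse positions next and then look with the wrist camera.

```bash
cat > h.py <<'E'
import numpy as np,cv2
from scipy.spatial.transform import Rotation as Ro
def ray(c,u,v,fish=False):
    K=c['mtx']; x=(u-K[0,2])/K[0,0]; y=(v-K[1,2])/K[1,1]
    if fish:
        r=np.hypot(x,y); s=np.sin(r)/max(r,1e-9); d=np.array([x*s,y*s,np.cos(r)])
    else: d=np.array([x,y,1.])
    d=c['R'].T@d; return -c['R'].T@c['t'], d/np.linalg.norm(d)
def plane(c,u,v,z,fish=False):
    o,d=ray(c,u,v,fish); return o+d*(z-o[2])/d[2]
def tri(rays):
    A=sum(np.eye(3)-np.outer(d,d) for o,d in rays); b=sum((np.eye(3)-np.outer(d,d))@o for o,d in rays)
    p=np.linalg.solve(A,b); return p,[np.linalg.norm((np.eye(3)-np.outer(d,d))@(p-o)) for o,d in rays]
def proj(c,X,fish=False):
    p=c['R']@np.asarray(X)+c['t']; K=c['mtx']
    if fish:
        rr=np.hypot(p[0],p[1]); th=np.arctan2(rr,p[2]); q=p[:2]/max(rr,1e-9)*th
    else: q=p[:2]/p[2]
    return q*K[0,0]+K[:2,2]
def blobs(c,lo,hi,amin=6,roi=None):
    h=cv2.cvtColor(c['frame'],cv2.COLOR_RGB2HSV); m=cv2.inRange(h,lo,hi)
    if roi: k=np.zeros_like(m); k[roi[1]:roi[3],roi[0]:roi[2]]=1; m=m*k
    n,l,s,ce=cv2.connectedComponentsWithStats(m)
    return m,[(s[i,4],s[i,:4].tolist(),ce[i].round(1).tolist()) for i in range(1,n) if s[i,4]>=amin]
E
python3 - <<'E'
from h import *
from rig import ctrl
t=dict(np.load('top0.npz'));s=dict(np.load('scene0.npz'))
for c,nm,roi in((t,'t',(190,180,310,275)),(s,'s',(330,180,445,270))):
    print(nm,'brass',blobs(c,(14,120,120),(32,255,255),3,roi)[1])
    print(nm,'green',blobs(c,(55,80,20),(90,255,255),60,roi)[1])
for c,nm,roi in((t,'t',(340,200,440,270)),(s,'s',(225,160,310,225))):
    print(nm,'red',blobs(c,(0,170,90),(5,255,255),10,roi)[1],blobs(c,(172,150,90),(180,255,255),10,roi)[1])
    print(nm,'grip',blobs(c,(0,80,20),(15,255,120),10,roi)[1])
for nm,u,v,z in(('grip',390,228,.18),('notch',243,198,.1),('notch2',243,257,.1),('tub',172,234,.07),('hammer',460,211,.02),('hend',467,278,.02),('reel',262,170,.06),('weight',296,168,.07),('jar',360,167,.09),('roller',362,236,.064)): print(nm,plane(t,u,v,z).round(3))
print(tri([ray(t,390,228),ray(s,264,174)]))
ims=[cv2.resize(s['frame'][165:275,220:440],None,fx=3.6,fy=3.6,interpolation=2)[:,:,::-1],cv2.resize(t['frame'][180:275,190:440],(792,300),interpolation=2)[:,:,::-1]]
ims[1]=cv2.resize(t['frame'][185:275,195:435],(792,297),interpolation=2)[:,:,::-1]
ims[0]=cv2.resize(s['frame'][163:268,220:440],(792,300*105*220//(105*220)),interpolation=2)[:,:,::-1]
cv2.imwrite('pics/crop0.png',np.vstack(ims))
E
```

```text
t brass [(np.int32(12), [242, 207, 7, 3], [244.6, 208.4]), (np.int32(15), [236, 256, 9, 2], [240.2, 256.5])]
t green [(np.int32(4061), [201, 196, 93, 69], [247.9, 233.0])]
s brass [(np.int32(1920), [330, 180, 87, 90], [348.6, 228.6]), (np.int32(74), [361, 180, 20, 8], [371.7, 183.0]), (np.int32(78), [380, 180, 18, 11], [387.5, 185.3]), (np.int32(643), [392, 180, 53, 21], [423.1, 186.3]), (np.int32(5), [399, 189, 3, 3], [400.4, 189.6]), (np.int32(80), [388, 193, 15, 9], [394.7, 197.0]), (np.int32(5), [418, 195, 5, 2], [420.0, 195.8]), (np.int32(5), [426, 197, 4, 2], [427.4, 197.6]), (np.int32(136), [435, 200, 10, 21], [439.9, 210.8]), (np.int32(70), [377, 219, 17, 10], [384.6, 224.1]), (np.int32(703), [424, 223, 21, 47], [436.4, 249.4]), (np.int32(32), [338, 248, 17, 6], [346.7, 250.5]), (np.int32(4), [418, 268, 4, 2], [419.5, 268.5])]
s green [(np.int32(3953), [336, 186, 100, 81], [391.7, 222.9])]
t red [(np.int32(65), [352, 222, 18, 5], [360.3, 223.7]), (np.int32(137), [354, 238, 18, 10], [362.4, 242.4])] []
t grip [(np.int32(12), [412, 209, 5, 3], [413.8, 210.2]), (np.int32(30), [3
[... 309 characters left out ...]
, 222, 8, 6], [352.2, 225.1]), (np.int32(32), [352, 239, 4, 11], [353.7, 243.8])]
s red [(np.int32(213), [276, 186, 19, 19], [287.1, 193.3])] []
s grip [(np.int32(105), [259, 166, 11, 19], [264.0, 176.5]), (np.int32(21), [291, 195, 5, 9], [293.5, 198.8]), (np.int32(123), [230, 216, 64, 9], [262.2, 220.9])]
grip [ 0.515 -0.229  0.18 ]
notch [0.64  0.256 0.1  ]
notch2 [0.438 0.253 0.1  ]
tub [0.524 0.504 0.07 ]
hammer [ 0.597 -0.512  0.02 ]
hend [ 0.358 -0.517  0.02 ]
reel [0.751 0.197 0.06 ]
weight [0.753 0.074 0.07 ]
jar [ 0.747 -0.151  0.09 ]
roller [ 0.506 -0.151  0.064]
(array([ 0.5163523 , -0.23087993,  0.16961381]), [np.float64(8.107761622379193e-07), np.float64(8.107761620741491e-07)])
```

View pics/crop0.png

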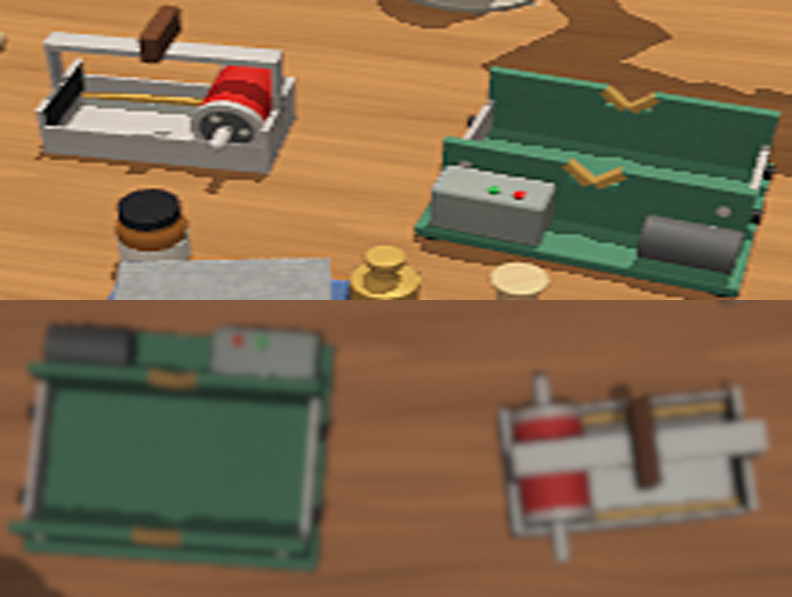

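The crop shows both brass V notches, the roller at the pan's left (+y) end and the grip across the bar. I'll move over the machine and take a wrist picture on the way to the pan.

```bash
cat >> h.py <<'E'
def yaw_of(q):
    y=Ro.from_quat(q).as_matrix()[:,1]; return np.degrees(np.arctan2(y[1],y[0]))
def plan(p0,yaw0,p1,yaw1,n,prof=None):
    """rows (normalised) from pose 0 to 1, tool pointing down; prof: fraction per row"""
    w=np.ones(n)/n if prof is None else np.array(prof)/sum(prof)
    yw=yaw0; out=[]; d=np.array(p1)-p0
    for f in w:
        a=np.radians(yw); ty=np.array([np.cos(a),np.sin(a),0]); tz=np.array([0,0,-1.]); tx=np.cross(ty,tz)
        s=d*f; dy=(yaw1-yaw0)*f
        out.append([round(float(s@tx)/.05,3),round(float(s@ty)/.05,3),round(float(s@tz)/.05,3),round(-dy/4,3)]); yw+=dy
    return out
E
python3 - <<'E'
from h import *
from rig import ctrl
t=dict(np.load('top0.npz'));s=dict(np.load('scene0.npz'))
for a,b in(((244.6,208.4),(384.6,224.1)),((240.2,256.5),(394.7,197.0))): print(tri([ray(t,*a),ray(s,*b)]))
S=ctrl.state(); print(yaw_of(S['tool_rot']))
print(plan(S['eef_pos'],yaw_of(S['tool_rot']),[.40,.25,.27],95,8,[.5,1,1,1,1,1,1,.5]))
E
```

```text
(array([0.60432609, 0.2445414 , 0.09901844]), [np.float64(0.005771522206653645), np.float64(0.005771522206653816)])
(array([0.43975799, 0.25764918, 0.10267085]), [np.float64(0.0042593501185728255), np.float64(0.004259350118572846)])
66.86389672427472
[[-0.385, -0.197, -0.036, np.float64(-0.502)], [-0.756, -0.42, -0.072, np.float64(-1.005)], [-0.725, -0.472, -0.072, np.float64(-1.005)], [-0.69, -0.522, -0.072, np.float64(-1.005)], [-0.652, -0.569, -0.072, np.float64(-1.005)], [-0.61, -0.613, -0.072, np.float64(-1.005)], [-0.566, -0.654, -0.072, np.float64(-1.005)], [-0.259, -0.346, -0.036, np.float64(-0.502)]]
```

Request:
apply_moves(series=[[-0.385,-0.2,-0.04,-0.5],[-0.75,-0.42,-0.07,-1],[-0.725,-0.47,-0.07,-1],[-0.69,-0.52,-0.07,-1],[-0.65,-0.57,-0.07,-1],[-0.61,-0.61,-0.07,-1],[-0.57,-0.65,-0.07,-1],[-0.26,-0.35,-0.04,-0.5]])

```text
clock: 0.9
eef_pos: [0.4014, 0.2479, 0.2705]
tool_rot: [-0.042, 0.999, -0.0, 0.0]
wrist_force: [-0.6, -0.0, 0.2]
opening: 1.002
finger_force: 0.0
```

```bash
python3 - <<'E'
from h import *
from rig import ctrl
S=ctrl.state(); print(S['clock'],S['eef_pos'],yaw_of(S['tool_rot']))
c=ctrl.read_camera('wrist'); c=ctrl.read_camera('wrist'); np.savez('w1.npz',**c); cv2.imwrite('pics/w1.png',c['frame'][:,:,::-1]); print(c['mtx'],-c['R'].T@c['t'],c['R'])
S=ctrl.state(); print(S['clock'],S['eef_pos'],yaw_of(S['tool_rot']))
E
```

```text
0.9 [0.40140341 0.24787955 0.27051185] 94.87093024157626
[[309.70691629   0.         317.99487574]
 [  0.         309.70691629 197.66825831]
 [  0.           0.           1.        ]] [0.31942046 0.2389952  0.40996985] [[-0.08655755  0.99624546 -0.00166419]
 [ 0.94856225  0.08292504  0.30553739]
 [ 0.30452824  0.02486798 -0.95217863]]
1.0 [0.40135654 0.24831156 0.27042744] 94.67208468923813
```

View pics/w1.png

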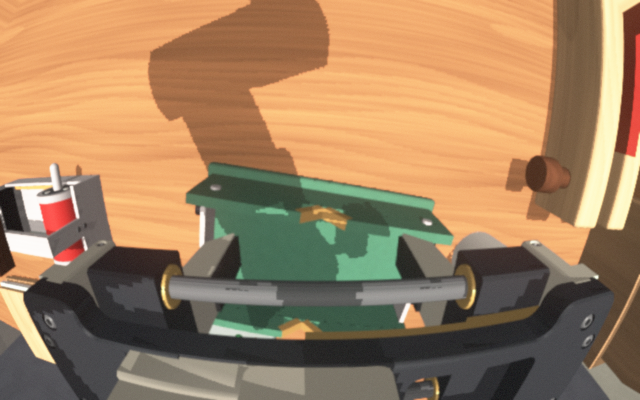

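The wrist view shows the near (-x) brass notch at (325,217) and the far one partly hidden at (298,327). The gripper covers the lower middle. I'll go further over +x to see the far notch.

Request:
apply_moves(series=[[-0.4,0,0,0],[-0.8,0,0,0],[-0.8,0,0,0],[-0.8,0,0,0],[-0.4,0,0,0],[0,0,0,0]])

```text
clock: 1.6
eef_pos: [0.5603, 0.2646, 0.2688]
tool_rot: [-0.042, 0.999, -0.0, -0.001]
wrist_force: [0.2, 0.6, -0.4]
opening: 0.999
finger_force: 0.0
```

```bash
python3 - <<'E'
from h import *
from rig import ctrl
c=ctrl.read_camera('wrist'); np.savez('w2.npz',**c); cv2.imwrite('pics/w2.png',c['frame'][:,:,::-1])
S=ctrl.state(); print(S['clock'],S['eef_pos'],yaw_of(S['tool_rot']))
w1=dict(np.load('w1.npz'))
lo,hi=(12,120,70),(32,255,255)
h1=cv2.cvtColor(w1['frame'],cv2.COLOR_RGB2HSV); print(h1[217,322:330],h1[327,296:300])
print(blobs(w1,lo,hi,20,(280,200,370,345))[1]); print(blobs(c,lo,hi,20,(200,120,440,345))[1])
E
```

```text
1.65 [0.55885675 0.26461592 0.26911191] 94.84722094269516
[[ 18 141 166]
 [ 17 140 175]
 [ 17 142 176]
 [ 17 142 176]
 [ 17 144 175]
 [ 17 144 173]
 [ 17 147 173]
 [ 17 142 174]] [[ 18 141 230]
 [ 18 141 231]
 [ 18 143 230]
 [ 18 142 231]]
[(np.int32(603), [298, 206, 51, 23], [323.6, 215.4]), (np.int32(924), [280, 319, 90, 21], [313.7, 331.8])]
[(np.int32(1279), [417, 135, 23, 115], [432.0, 204.9]), (np.int32(611), [267, 209, 52, 24], [292.1, 219.1]), (np.int32(3970), [235, 240, 167, 41], [310.4, 264.9]), (np.int32(1602), [209, 304, 75, 35], [243.5, 323.6]), (np.int32(2173), [313, 304, 127, 35], [384.5, 320.1])]
```

View pics/w2.png

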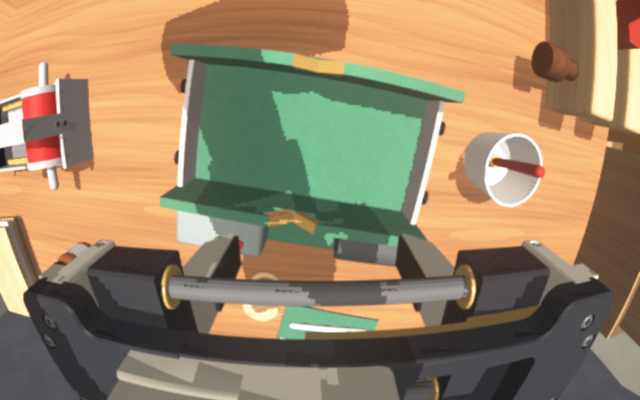

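This shows the far notch at (292,219), the near notch at (318,63), the end bars at (190,120) and (430,155), and the tub at (503,168) with its brush towards (540,172).

```bash
python3 - <<'E'
from h import *
t,s,w1,w2=[dict(np.load(f)) for f in('top0.npz','scene0.npz','w1.npz','w2.npz')]
print(blobs(w2,(10,90,70),(32,255,255),20,(285,45,352,82))[1])
nb=[b for b in blobs(w2,(10,90,70),(32,255,255),20,(285,50,352,80))[1]]
n=max(nb)[2]
N=tri([ray(w1,323.6,215.4,1),ray(w2,*n,1),ray(t,240.2,256.5),ray(s,394.7,197.0)])
F=tri([ray(w2,292.1,219.1,1),ray(t,244.6,208.4),ray(s,384.6,224.1)])
F2=tri([ray(w2,292.1,219.1,1),ray(s,384.6,224.1)]); N2=tri([ray(w1,323.6,215.4,1),ray(w2,*n,1)])
for q in(N,F,F2,N2): print(q[0].round(4),np.round(q[1],4))
# on plane z~.102
a=plane(w1,323.6,215.4,.101,1);b=plane(w2,292.1,219.1,.101,1);d=plane(w2,*n,.105,1);print(a,b,d)
# white pan
for nm,P,Q in(('w',a,b),('tri',N[0],F[0])): print(nm,(P+Q)/2,np.linalg.norm(P-Q),np.degrees(np.arctan2((Q-P)[1],(Q-P)[0])))
# frame top corners (z .113)
for u,v in((172,46),(463,97),(163,203)): print(plane(w2,u,v,.113,1))
S=ctrl=None
print(plan(np.array([.5589,.2646,.2691]),94.85,[.47,-.20,.30],95,12))
E
```

```text
[(np.int32(1582), [285, 45, 67, 31], [320.6, 57.6])]
[0.4376 0.2566 0.1019] [0.0019 0.0021 0.0056 0.0035]
[0.6033 0.2428 0.0985] [0.0036 0.0075 0.0042]
[0.6028 0.2391 0.0963] [0.0003 0.0003]
[0.436  0.2555 0.1047] [0.0009 0.0009]
[0.43753954 0.25475395 0.101     ] [0.60095661 0.23962939 0.101     ] [0.43595584 0.256424   0.105     ]
w [0.51924808 0.24719167 0.101     ] 0.16411548648280483 -5.287769745688603
tri [0.52044992 0.24972251 0.10015377] 0.16621801512617027 -4.75479797295514
[0.42419597 0.10512763 0.113     ]
[0.45226798 0.40134949 0.113     ]
[0.59155892 0.0954682  0.113     ]
[[0.213, -0.759, -0.051, np.float64(-0.003)], [0.213, -0.759, -0.051, np.float64(-0.003)], [0.213, -0.759, -0.051, np.float64(-0.003)], [0.214, -0.759, -0.051, np.float64(-0.003)], [0.214, -0.759, -0.051, np.float64(-0.003)], [0.214, -0.759, -0.051, np.float64(-0.003)], [0.214, -0.759, -0.051, np.float64(-0.003)], [0.214, -0.759, -0.051, np.float64(-0.003)], [0.214, -0.759, -0.051, np.float64(-0.003)], [0.215, -0.759, -0.051, np.float64(-0.003)], [0.215, -0.759, -0.051, np.float64(-0.003)], [0.215, -0.759, -0.051, np.float64(-0.003)]]
```

Request:
apply_moves(series=[[0.05,-0.4,-0.1,0],[0.05,-0.8,-0.1,0],[0.06,-0.8,-0.1,0],[0.06,-0.8,-0.1,0],[0.06,-0.8,0,-0.2],[0.06,-0.8,0,-0.2],[0.06,-0.8,0,-0.2],[0.06,-0.8,0,-0.1]])

```text
clock: 2.45
eef_pos: [0.5635, -0.0369, 0.2909]
tool_rot: [-0.068, 0.998, 0.0, -0.0]
wrist_force: [0.9, -0.4, 0.3]
opening: 1.001
finger_force: 0.0
```

Request:
apply_moves(series=[[0.08,-0.8,0,0],[0.08,-0.8,0,0],[0.08,-0.8,0,0],[0.08,-0.8,0,0],[0.08,-0.4,0,0],[0,0,0,0],[0,0,0,0]])

```text
clock: 3.15
eef_pos: [0.5687, -0.2166, 0.2906]
tool_rot: [-0.067, 0.998, 0.001, -0.0]
wrist_force: [-0.3, 0.2, -0.1]
opening: 1.004
finger_force: 0.0
```

```bash
python3 - <<'E'
from h import *
from rig import ctrl
c=ctrl.read_camera('wrist'); np.savez('w3.npz',**c); cv2.imwrite('pics/w3.png',c['frame'][:,:,::-1])
c=ctrl.read_camera('top'); np.savez('t3.npz',**c)
S=ctrl.state(); print(S['clock'],S['eef_pos'],yaw_of(S['tool_rot']))
E
```

```text
3.25 [ 0.56912115 -0.21601334  0.29084322] 97.75343210008
```

View pics/w3.png

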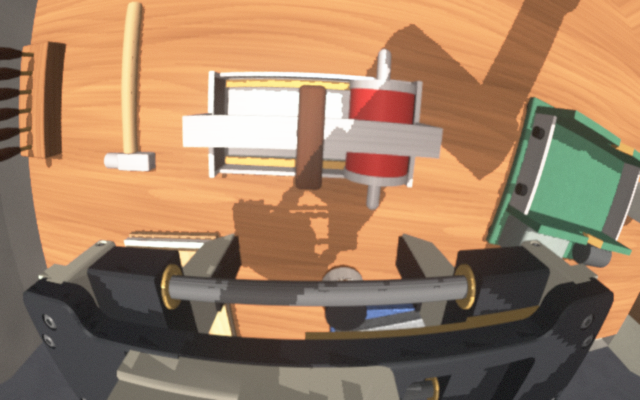

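The view shows the pan from above. The grip block runs from (312,87) to (310,188), the bar from x=183 to x=442, and the roller has its red face at (381,131). I'll triangulate the grip and find the yaw.

```bash
python3 - <<'E'
from h import *
t,s,w=[dict(np.load(f)) for f in('top0.npz','scene0.npz','w3.npz')]
lo,hi=(0,100,20),(14,255,160)
for c,roi in((w,(285,75,340,195)),(t,(378,205,405,245)),(s,(255,160,275,190))):
    m,b=blobs(c,lo,hi,15,roi); print(b)
    k=max(b); l=cv2.connectedComponents(m)[1]
    ct=max(cv2.findContours(m,0,2)[0],key=cv2.contourArea); print(cv2.minAreaRect(ct),cv2.boxPoints(cv2.minAreaRect(ct)).round().tolist())
for u,v in((312,87),(310,188),(300,88),(325,88),(297,187),(322,187)): print('grip end z.185',plane(w,u,v,.185,1).round(4))
P={}
for n,u,v in(('bl1',183,116),('bl2',183,147),('br1',442,127),('br2',440,156)): P[n]=plane(w,u,v,.145,1); print(n,P[n].round(4))
a=(P['br1']+P['br2'])/2-(P['bl1']+P['bl2'])/2; print('bar yaw',np.degrees(np.arctan2(a[1],a[0])),np.linalg.norm(a),sum(P.values())/4)
for n,u,v in(('j1',384,54),('j2',373,207)): print(n,plane(w,u,v,.064,1).round(4))
E
```

```text
[(np.int32(2065), [285, 86, 55, 109], [312.5, 157.5])]
((312.0, 140.0), (108.0, 54.0), 90.0) [[285.0, 86.0], [339.0, 86.0], [339.0, 194.0], [285.0, 194.0]]
[(np.int32(393), [378, 205, 27, 36], [390.0, 215.6])]
((391.0, 222.5), (35.0, 26.0), 90.0) [[378.0, 205.0], [404.0, 205.0], [404.0, 240.0], [378.0, 240.0]]
[(np.int32(162), [259, 165, 12, 20], [264.0, 174.4])]
((263.9000244140625, 174.70001220703125), (9.391485214233398, 21.0190372467041), 26.56505012512207) [[255.0, 182.0], [264.0, 163.0], [273.0, 167.0], [263.0, 186.0]]
grip end z.185 [ 0.4748 -0.2346  0.185 ]
grip end z.185 [ 0.5561 -0.2255  0.185 ]
grip end z.185 [ 0.4768 -0.2437  0.185 ]
grip end z.185 [ 0.4742 -0.2245  0.185 ]
grip end z.185 [ 0.5566 -0.2362  0.185 ]
grip end z.185 [ 0.5539 -0.2158  0.185 ]
bl1 [ 0.5114 -0.3569  0.145 ]
bl2 [ 0.542  -0.3551  0.145 ]
br1 [ 0.489  -0.1071  0.145 ]
br2 [ 0.5174 -0.1031  0.145 ]
bar yaw 95.34376450136813 0.2519684391397702 [ 0.51496085 -0.23054048  0.145     ]
j1 [ 0.4163 -0.1597  0.064 ]
j2 [ 0.6046 -0.1417  0.064 ]
```

```bash
python3 - <<'E'
from h import *
print(plan(np.array([.5691,-.2160,.2908]),97.75,[.515,-.2303,.25],95.5,5))
E
```

```text
[[0.222, -0.027, 0.163, np.float64(0.112)], [0.222, -0.029, 0.163, np.float64(0.112)], [0.222, -0.031, 0.163, np.float64(0.112)], [0.221, -0.033, 0.163, np.float64(0.112)], [0.221, -0.034, 0.163, np.float64(0.112)]]
```

Request:
apply_moves(series=[[0.222,-0.027,0.163,0.112],[0.222,-0.029,0.163,0.112],[0.222,-0.031,0.163,0.112],[0.221,-0.033,0.163,0.112],[0.221,-0.034,0.163,0.112],[0,0,0,0],[0,0,0,0]], gripper=0)

```text
clock: 3.95
eef_pos: [0.5156, -0.2311, 0.2503]
tool_rot: [-0.048, 0.999, 0.0, 0.0]
wrist_force: [-0.5, -0.3, 0.6]
opening: 0.506
finger_force: 0.0
```

```bash
python3 - <<'E'
from h import *
from rig import ctrl
S=ctrl.state(); print(S['clock'],S['eef_pos'],yaw_of(S['tool_rot']),S['opening'])
print(plan(S['eef_pos'],yaw_of(S['tool_rot']),[.515,-.2303,.169],95.5,4))
E
```

```text
3.95 [ 0.51559488 -0.23108218  0.25033044] 95.49369520279092 0.5060574787851663
[[0.003, 0.004, 0.407, np.float64(-0.0)], [0.003, 0.004, 0.407, np.float64(-0.0)], [0.003, 0.004, 0.407, np.float64(-0.0)], [0.003, 0.004, 0.407, np.float64(-0.0)]]
```

Opening is 46 mm, so each side has 12 mm of clearance around the 22 mm grip. I'll descend and close in steps.

Request:
apply_moves(series=[[0.003,0.004,0.2,0],[0.003,0.004,0.4,0],[0.003,0.004,0.4,0],[0.003,0.004,0.4,0],[0,0,0.2,0],[0,0,0,0],[0,0,0,0]])

```text
clock: 4.65
eef_pos: [0.515, -0.2315, 0.1703]
tool_rot: [-0.047, 0.999, -0.0, 0.0]
wrist_force: [-0.2, -0.1, 0.0]
opening: 0.5
finger_force: 0.0
```

Request:
apply_moves(series=[[0,0,0,0],[0,0,0,0],[0,0,0,0],[0,0,0,0]], gripper=-0.42)

```text
clock: 5.05
eef_pos: [0.5146, -0.2315, 0.1701]
tool_rot: [-0.047, 0.999, -0.0, 0.0]
wrist_force: [-0.0, 0.4, 0.0]
opening: 0.294
finger_force: 0.0
```

Request:
apply_moves(series=[[0,0,0,0],[0,0,0,0],[0,0,0,0],[0,0,0,0],[0,0,0,0],[0,0,0,0]], gripper=-1)

```text
clock: 5.65
eef_pos: [0.5144, -0.2307, 0.1699]
tool_rot: [-0.047, 0.999, 0.001, -0.0]
wrist_force: [-2.0, 5.3, 4.3]
opening: 0.236
finger_force: 30.0
```

```bash
python3 - <<'E'
from h import *
from rig import ctrl
S=ctrl.state(); print({k:np.round(S[k],4) for k in S})
c=ctrl.read_camera('wrist'); np.savez('w4.npz',**c); cv2.imwrite('pics/w4.png',c['frame'][:,:,::-1])
E
```

```text
{'clock': np.float64(5.65), 'joint_positions': array([-5.5800e-01,  4.8110e-01,  1.5255e+00,  1.1000e-03,  1.1356e+00,
       -2.2237e+00]), 'joint_velocities': array([ 0.0001,  0.    , -0.0001,  0.0021, -0.0013, -0.0006]), 'tau': array([ -2.2142, -46.3148, -23.1625,  -1.2718,  -1.0494,  -0.2898]), 'eef_pos': array([ 0.5144, -0.2307,  0.1699]), 'tool_rot': array([-4.720e-02,  9.989e-01,  6.000e-04, -0.000e+00]), 'wrist_force': array([-1.9545,  5.2774,  4.3018]), 'ft_torque': array([ 0.916 ,  0.2003, -0.2872]), 'finger_force': np.float64(29.9879), 'opening': np.float64(0.2356)}
```

View pics/w4.png

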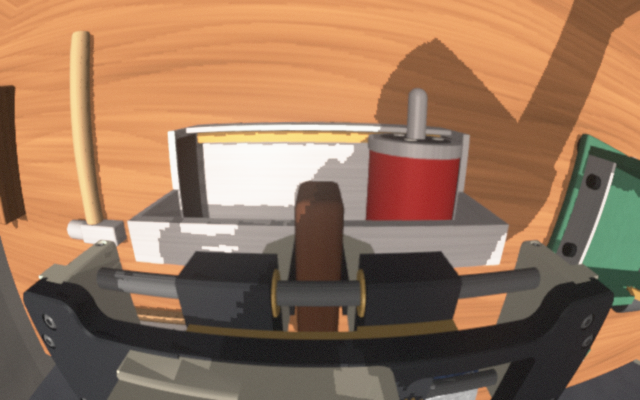

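The picture shows the grip held between the fingers. The roller's red face (u 368 to 460) and its journal (417,110) stay visible to the wrist camera while the pan is held, so the roller can be measured there. I'll lift the pan and then measure roller position and tilt.

Request:
apply_moves(series=[[0,0,-0.05,0],[0,0,-0.2,0],[0,0,-0.4,0],[0,0,-0.6,0],[0,0,-0.7,0],[0,0,-0.6,0],[0,0,-0.4,0],[0,0,-0.2,0]])

```text
clock: 6.5
eef_pos: [0.5147, -0.232, 0.3291]
tool_rot: [-0.047, 0.999, -0.001, 0.001]
wrist_force: [-0.3, -1.2, -9.9]
opening: 0.237
finger_force: 29.9
```

Request:
apply_moves(series=[[0,0,-0.05,0],[0,0,0,0],[0,0,0,0]])

```text
clock: 6.8
eef_pos: [0.514, -0.2312, 0.328]
tool_rot: [-0.047, 0.999, 0.001, -0.001]
wrist_force: [-0.4, -1.3, -10.1]
opening: 0.242
finger_force: 29.9
```

```bash
cat >> h.py <<'E'
def roller(c,S,row=168,dz=.106,p0=None):
    """roller axis y in the pan (tool) frame, and the tilt seen in the back rim"""
    h=cv2.cvtColor(c['frame'],cv2.COLOR_RGB2HSV); r=((h[...,0]<7)|(h[...,0]>173))&(h[...,1]>160)&(h[...,2]>60)
    out=[]
    for v in (162,168,174,180):
        u=np.where(r[v,120:520])[0]+120
        if len(u)<20: continue
        f=lambda uu: ray(c,uu,v,1)[1]
        d=f(u.min())+f(u.max()+0.0); o=-c['R'].T@c['t']; p=o+d*((S['eef_pos'][2]-dz)-o[2])/d[2]
        ty=Ro.from_quat(S['tool_rot']).as_matrix()[:,1]; out.append(((p-S['eef_pos'])@ty,len(u)))
    yl=((h[...,0]>18)&(h[...,0]<32)&(h[...,1]>110)&(h[...,2]>120)); yl[:115]=0; yl[152:]=0; yl[:,:185]=0; yl[:,470:]=0
    v,u=np.where(yl); 
    return np.round(out,4).tolist(),(np.polyfit(u,v,1)[0].round(4),len(u)) if len(u)>50 else None
E
python3 - <<'E'
from h import *
from rig import ctrl
w4=dict(np.load('w4.npz')); print(roller(w4,dict(eef_pos=np.array([.5144,-.2307,.1699]),tool_rot=[-4.720e-02,9.989e-01,6e-4,0])))
S=ctrl.state(); print({k:np.round(S[k],4) for k in ('clock','eef_pos','wrist_force','ft_torque','tool_rot','finger_force','opening')})
c=ctrl.read_camera('wrist'); np.savez('w5.npz',**c); print(roller(c,S))
cv2.imwrite('pics/w5.png',c['frame'][:,:,::-1])
d=np.abs(c['frame'].astype(int)-w4['frame'])[120:180,150:480].max(2); print(np.percentile(d,[50,75,90]))
# sub-pixel pan shift/rotation: ends wall dark corners
a,b=[cv2.cvtColor(x['frame'],cv2.COLOR_RGB2GRAY) for x in(w4,c)]
pts=np.array([[[x,y]] for x in (178,188,340,460,467,150,490) for y in (132,140,150,200,225,240)],np.float32)
p1,st,e=cv2.calcOpticalFlowPyrLK(a,b,pts,None); 
for q,r,k,ee in zip(pts[:,0],p1[:,0],st[:,0],e[:,0]):
    if k and ee<8: print(q,(r-q).round(2),ee.round(1))
E
```

```text
([[0.08, 87.0], [0.0809, 84.0], [0.08, 87.0], [0.0795, 87.0]], (np.float64(-0.0059), 1150))
{'clock': np.float64(6.8), 'eef_pos': array([ 0.514 , -0.2312,  0.328 ]), 'wrist_force': array([ -0.412 ,  -1.2817, -10.099 ]), 'ft_torque': array([-0.3322,  0.0756, -0.0214]), 'tool_rot': array([-4.730e-02,  9.989e-01,  9.000e-04, -1.400e-03]), 'finger_force': np.float64(29.9493), 'opening': np.float64(0.2417)}
([[0.0788, 87.0], [0.0796, 86.0], [0.0791, 87.0], [0.0791, 86.0]], (np.float64(-0.0164), 937))
[ 6. 13. 32.]
[178. 132.] [-0.52  0.77] 6.3
[178. 140.] [-0.51  0.71] 4.1
[178. 150.] [-0.61 -0.76] 3.8
[178. 200.] [-0.2   1.12] 5.5
[178. 225.] [0.45 0.6 ] 7.6
[178. 240.] [2.24 1.39] 6.1
[188. 132.] [-0.62  0.61] 6.0
[188. 140.] [-0.63  0.61] 4.5
[188. 150.] [-0.55  0.51] 3.2
[188. 200.] [-0.09  1.76] 4.3
[188. 225.] [0.77 0.53] 7.3
[188. 240.] [1.75 0.87] 7.3
[340. 200.] [-0.61 -0.35] 3.5
[340. 225.] [-0.59  0.09] 6.8
[460. 132.] [-0.49 -1.31] 4.6
[460. 140.] [-0.48 -1.27] 4.8
[460. 150.] [-0.42 -0.78] 5.5
[460. 225.] [-0.2  -1.04] 4.9
[460. 240.] [ 3.89 -0.98] 5.9
[467. 132.] [-0.49 -1.47] 5.4
[467. 140.] [-0.48 -1.47] 5.5
[467. 150.] [-0.44 -0.73] 6.4
[467. 225.] [ 0.34 -1.14] 4.6
[467. 240.] [16.56 -1.28] 5.0
[150. 150.] [-33.41  35.5 ] 5.7
[150. 225.] [-0.45  0.83] 4.0
[150. 240.] [-0.46  0.44] 4.1
[490. 150.] [-6.05 -7.99] 5.8
[490. 225.] [-1.88 -1.28] 4.8
[490. 240.] [-0.33 -0.3 ] 7.1
```

```bash
cat > tilt.py <<'E'
from h import *
from scipy.optimize import least_squares
def tool(S): return Ro.from_quat(S['tool_rot']).as_matrix(),np.array(S['eef_pos'])
S4=dict(eef_pos=np.array([.5144,-.2307,.1699]),tool_rot=[-4.720e-02,9.989e-01,6e-4,0])
w4=dict(np.load('w4.npz'))
R4,t4=tool(S4)
P2=[(178,132,.068),(178,140,.068),(188,140,.066),(188,150,.06),(467,132,.068),(467,140,.064),(460,132,.068),(150,225,.145),(158,212,.145),(150,240,.14),(490,225,.145),(478,215,.145),(495,245,.14),(140,235,.145),(498,235,.145)]
X=np.array([R4.T@(plane(w4,u,v,z,1)-t4) for u,v,z in P2])   # tool frame
Rc=w4['R']@R4; tc=w4['R']@t4+w4['t']                           # tool->cam, rigid
def pr(x): return proj(dict(R=Rc,t=tc,mtx=w4['mtx']),x,1)
def pan_motion(c):
    a,b=[cv2.cvtColor(x['frame'],cv2.COLOR_RGB2GRAY) for x in(w4,c)]
    p=np.array([[q[:2]] for q in P2],np.float32)
    q,st,e=cv2.calcOpticalFlowPyrLK(a,b,p,None,winSize=(15,15))
    g=(st[:,0]>0)&(e[:,0]<9)
    def f(k): return (np.array([pr(Ro.from_rotvec(k[:3]).apply(x)+k[3:]/10)-pr(x) for x in X[g]])-(q-p)[g,0]).ravel()
    r=least_squares(f,np.zeros(6),loss='soft_l1',f_scale=.5)
    return r.x[:3],r.x[3:]/10,np.sqrt(np.mean(r.fun**2)),g.sum()
if __name__=='__main__':
    k=pan_motion(dict(np.load('w5.npz'))); print('rot in tool axes',k[0].round(4),'shift',k[1].round(4),k[2:])
    S=Ro.from_quat([-4.730e-02,9.989e-01,9e-4,-1.4e-3]).as_matrix(); print('tool z',S[:,2])
E
python3 tilt.py
cat > sim.py <<'E'
import numpy as np
from scipy.optimize import minimize
def sim(v,s=.08,sd=0.,mu=.015,k=1/1.24,wall=True,dt=.005,lag=.04,hist=False,pv=0.,tail=.3):
    """v: pan speed per 0.1 s row along pan y; first-order lag on the pan speed"""
    H=[];n=int(.1/dt)
    for vk in list(v)+[0]*int(tail*10):
        for _ in range(n):
            a=(vk-pv)/lag; pv+=a*dt
            f=9.81*k*s-a
            if abs(sd)<1e-4 and abs(f)<9.81*mu: acc=0;sd=0
            else:
                acc=(f-9.81*mu*np.sign(sd if abs(sd)>1e-4 else f))/1.4
                n2=sd+acc*dt
                if sd*n2<0 : n2=0
                sd=n2
            s+=sd*dt
            if abs(s)>=.08 : s=.08*np.sign(s); sd=0 if sd*s>0 else sd
        H.append((round(s,4),round(sd,4)))
    return H if hist else (s,sd)
E
python3 - <<'E'
from sim import *
best=None
def cost(v,pr=False):
    c=0
    for mu in(.01,.015,.02):
        for k in (.806,.95):
            H=sim(v,mu=mu,k=k,hist=True); s,sd=H[len(v)]
            c+=(s/.01)**2+(sd/.03)**2
    d=np.diff(np.r_[0,v,0]); c+=5*np.sum(np.clip(np.abs(d)-.15,0,None)**2)/.01+.5*np.sum(np.diff(d)**2)/.01
    return c
rng=np.random.default_rng(0)
for v0 in ([-.1,-.2,-.2,-.1,.05,.15,.2,.2,.15,.1,.05],[-.12,-.24,-.25,-.15,0,.1,.1,.1,.05]):
    r=minimize(cost,v0,method='Powell',options=dict(maxiter=8)); v=r.x.round(3); print(r.fun,v,'net',v.sum()*.1)
    for mu in(.01,.02):
        for k in(.806,.95): print(mu,k,sim(v,mu=mu,k=k,hist=True))
E
```

```text
rot in tool axes [ 0.0016  0.0069 -0.0068] shift [-0.0004  0.      0.001 ] (np.float64(3.400777896113575), np.int64(14))
tool z [-0.00288194  0.00166551 -0.99999446]
207.7181986684659 [-0.427 -0.148 -0.2   -0.1    0.05   0.15   0.2    0.2    0.15   0.097
  0.026] net -0.00019999999999999153
0.01 0.806 [(np.float64(0.08), 0), (np.float64(0.0707), np.float64(-0.1157)), (np.float64(0.0631), np.float64(-0.0481)), (np.float64(0.0558), np.float64(-0.0722)), (np.float64(0.043), np.float64(-0.1411)), (np.float64(0.025), np.float64(-0.1881)), (np.float64(0.0043), np.float64(-0.2108)), (np.float64(-0.0167), np.float64(-0.2097)), (np.float64(-0.0355), np.float64(-0.1842)), (np.float64(-0.0521), np.float64(-0.1642)), (np.float64(-0.0662), np.float64(-0.1407)), (np.float64(-0.08), 0), (np.float64(-0.08), 0), (np.float64(-0.08), 0)]
0.01 0.95 [(np.float64(0.08), 0), (np.float64(0.0711), np.float64(-0.108)), (np.float64(0.0647), np.float64(-0.0329)), (np.float64(0.0593), np.float64(-0.0494)), (np.float64(0.0491), np.float64(-0.1101)), (np.float64(0.0347), np.float64(-0.1485)), (np.float64(0.0185), 
[... 2737 characters left out ...]
t64(-0.1749)), (np.float64(0.0273), np.float64(-0.178)), (np.float64(0.0119), np.float64(-0.1389)), (np.float64(0.0025), np.float64(-0.0728)), (np.float64(-0.0004), np.float64(-0.0085)), (np.float64(-0.0006), 0), (np.float64(-0.0006), 0)]
0.02 0.95 [(np.float64(0.08), 0), (np.float64(0.08), 0), (np.float64(0.08), 0), (np.float64(0.0746), np.float64(-0.0572)), (np.float64(0.0641), np.float64(-0.1075)), (np.float64(0.0491), np.float64(-0.1522)), (np.float64(0.0334), np.float64(-0.1484)), (np.float64(0.0214), np.float64(-0.1022)), (np.float64(0.016), np.float64(-0.0279)), (np.float64(0.017), np.float64(0.0214)), (np.float64(0.0192), np.float64(0.0228)), (np.float64(0.0215), np.float64(0.0226))]
```

```bash
python3 - <<'E'
from sim import *
B=[-.06,-.16,-.27,-.36]
def cost(v):
    c=0
    for mu in(.01,.015,.02):
        for k in (.806,.88):
          for lag in (.01,.03):
            H=sim(B+list(v),mu=mu,k=k,lag=lag,hist=True,dt=.005); s,sd=H[len(B)+len(v)]
            c+=(s/.01)**2+(sd/.03)**2
    d=np.diff(np.r_[B[-1],v,0]); return c+8*np.sum(np.clip(np.abs(d)-.16,0,None)**2)/.01+.5*np.sum(np.diff(d)**2)/.01
r=minimize(cost,[-.35,-.169,-.015,.119,.166,.141,.07],method='Powell',options=dict(maxiter=8))
v=B+r.x.round(3).tolist(); print(r.fun,v,'net',sum(v)*.1,'min',min(np.cumsum(v))*.1,'rows',(np.array(v)*2).round(3).tolist())
for mu in(.01,.02):
    for k in(.806,.88): print(mu,k,[(float(a),float(b)) for a,b in sim(v,mu=mu,k=k,lag=.015,hist=True)][4:])
E
```

```text
26.911522933669342 [-0.06, -0.16, -0.27, -0.36, -0.324, -0.179, -0.023, 0.118, 0.181, 0.153, 0.084] net -0.084 min -0.1376 rows [-0.12, -0.32, -0.54, -0.72, -0.648, -0.358, -0.046, 0.236, 0.362, 0.306, 0.168]
0.01 0.806 [(0.08, 0.0), (0.0734, -0.0532), (0.0604, -0.1196), (0.0414, -0.1842), (0.0203, -0.2045), (0.0025, -0.171), (-0.0099, -0.1167), (-0.0162, -0.0571), (-0.022, -0.0608), (-0.0284, -0.0679)]
0.01 0.88 [(0.08, 0.0), (0.0736, -0.0491), (0.0613, -0.1118), (0.0432, -0.173), (0.0234, -0.1902), (0.0071, -0.1537), (-0.0033, -0.0962), (-0.0074, -0.0326), (-0.0105, -0.0311), (-0.0136, -0.0315)]
0.02 0.806 [(0.08, 0.0), (0.0737, -0.0461), (0.0619, -0.105), (0.0447, -0.1614), (0.0264, -0.1721), (0.0124, -0.1271), (0.0052, -0.0589), (0.0048, 0.0), (0.0048, 0.0), (0.0048, 0.0)]
0.02 0.88 [(0.08, 0.0), (0.0739, -0.0421), (0.0627, -0.0972), (0.0465, -0.15), (0.0295, -0.1573), (0.0172, -0.1089), (0.0119, -0.0368), (0.0129, 0.0123), (0.0139, 0.0066), (0.0142, 0.0013)]
```

Request:
apply_moves(series=[[0,-0.12,0,0],[0,-0.32,0,0],[0,-0.54,0,0],[0,-0.72,0,0],[0,-0.65,0,0],[0,-0.36,0,0],[0,-0.05,0,0],[0,0.24,0,0]])

```text
clock: 7.65
eef_pos: [0.5258, -0.3595, 0.3282]
tool_rot: [-0.046, 0.999, 0.0, -0.001]
wrist_force: [1.1, -0.3, -10.1]
opening: 0.24
finger_force: 30.0
```

Request:
apply_moves(series=[[0,0.36,0,0],[0,0.31,0,0],[0,0.17,0,0]])

```text
clock: 7.95
eef_pos: [0.5223, -0.313, 0.3299]
tool_rot: [-0.048, 0.999, 0.001, 0.0]
wrist_force: [0.8, -0.8, -8.6]
opening: 0.238
finger_force: 30.0
```

```bash
cat > meas.py <<'E'
from h import *
from rig import ctrl
import sys
D=[]
for i in range(int(sys.argv[1]) if len(sys.argv)>1 else 3):
    S=ctrl.state(); c=ctrl.read_camera('wrist'); r=roller(c,S); D.append((S['clock'],np.median([q[0] for q in r[0]]))); print(np.round(D[-1],4),S['eef_pos'].round(4),r)
print(yaw_of(S['tool_rot']),S['wrist_force'].round(2),S['ft_torque'].round(3),Ro.from_quat(S['tool_rot']).as_matrix()[:,2].round(4))
np.savez('last.npz',**c)
E
python3 meas.py 3
```

```text
[7.95e+00 1.90e-03] [ 0.5223 -0.313   0.3299] ([[0.0017, 61.0], [0.0009, 64.0], [0.0021, 72.0], [0.0022, 85.0]], (np.float64(-0.0047), 190))
[8.e+00 7.e-04] [ 0.5224 -0.3121  0.3302] ([[0.0005, 63.0], [0.0005, 69.0], [0.0009, 79.0], [0.0026, 85.0]], (np.float64(-0.0079), 229))
[8.05e+00 3.40e-03] [ 0.5225 -0.3134  0.3302] ([[0.0013, 62.0], [0.0029, 70.0], [0.0038, 79.0], [0.0042, 87.0]], (np.float64(-0.0065), 194))
95.53471448665644 [ 0.79  0.07 -8.87] [-0.113 -0.007  0.045] [ 4.e-04  5.e-04 -1.e+00]
```

```bash
python3 meas.py 4; python3 - <<'E'
from h import *
c=dict(np.load('last.npz')); h=cv2.cvtColor(c['frame'],cv2.COLOR_RGB2HSV); r=((h[...,0]<7)|(h[...,0]>173))&(h[...,1]>160)&(h[...,2]>60)
for v in range(146,190,4):
    u=np.where(r[v,120:520])[0]+120; print(v,(u.min(),u.max(),len(u)) if len(u) else None)
print(c['frame'][100:124:8,300:345:3].mean(2).round())
E
```

```text
[8.1e+00 3.8e-03] [ 0.5225 -0.3144  0.3301] ([[0.0025, 65.0], [0.0045, 75.0], [0.0042, 83.0], [0.0034, 85.0]], (np.float64(-0.0082), 217))
[8.15e+00 4.00e-03] [ 0.5225 -0.315   0.33  ] ([[0.0037, 64.0], [0.0037, 77.0], [0.0046, 81.0], [0.0042, 85.0]], (np.float64(-0.0078), 219))
[8.2e+00 4.7e-03] [ 0.5224 -0.3154  0.3298] ([[0.0049, 71.0], [0.0045, 72.0], [0.0033, 83.0], [0.0054, 88.0]], (np.float64(-0.0086), 223))
[8.25e+00 4.80e-03] [ 0.5224 -0.3155  0.3297] ([[0.0041, 72.0], [0.0045, 76.0], [0.005, 84.0], [0.0058, 86.0]], (np.float64(-0.0086), 237))
95.40549846083756 [-0.23  0.46 -9.49] [ 0.004 -0.012  0.018] [ 1.e-04 -3.e-04 -1.e+00]
146 None
150 None
154 None
158 (np.int64(282), np.int64(364), 55)
162 (np.int64(282), np.int64(366), 72)
166 (np.int64(282), np.int64(366), 77)
170 (np.int64(282), np.int64(365), 77)
174 (np.int64(282), np.int64(368), 84)
178 (np.int64(281), np.int64(369), 88)
182 (np.int64(281), np.int64(368), 54)
186 (np.int64(281), np.int64(369), 49)
[[175. 178. 177. 176. 177. 174. 228. 244. 253. 253. 246. 226. 181. 178.
  177.]
 [182. 178. 175. 174. 176. 172. 227. 244. 253. 253. 247. 224. 177. 175.
  176.]
 [186. 184. 183. 186. 184. 177. 227. 245. 253. 253. 247. 223. 180. 183.
  183.]]
```

The roller is 4.7 mm from the crest and at rest. I'll carry in gentle hops, accelerating below the rolling resistance and checking the roller after each hop. The pan turns slowly to the machine's yaw on the way.

Request:
apply_moves(series=[[0,0.02,0,0.005],[0,0.04,0,0.01],[0,0.06,0,0.015],[0,0.08,0,0.02],[0,0.1,0,0.024],[0,0.12,0,0.029],[0,0.14,0,0.034],[0,0.16,0,0.038]])

```text
clock: 9.1
eef_pos: [0.5191, -0.2784, 0.3298]
tool_rot: [-0.041, 0.999, 0.0, 0.0]
wrist_force: [1.0, -0.0, -9.1]
opening: 0.241
finger_force: 30.0
```

Request:
apply_moves(series=[[0,0.16,0,0.038],[0,0.16,0,0.038],[0,0.16,0,0.038],[0,0.15,0,0.036],[0,0.14,0,0.034],[0,0.13,0,0.031],[0,0.12,0,0.029],[0,0.11,0,0.026]])

```text
clock: 9.9
eef_pos: [0.515, -0.2223, 0.3298]
tool_rot: [-0.032, 0.999, 0.0, 0.0]
wrist_force: [0.1, 1.6, -8.9]
opening: 0.241
finger_force: 30.0
```

Request:
apply_moves(series=[[0,0.1,0,0.024],[0,0.09,0,0.022],[0,0.08,0,0.019],[0,0.07,0,0.017],[0,0.06,0,0.014],[0,0.05,0,0.012],[0,0.04,0,0.01],[0,0.03,0,0.007]])

```text
clock: 10.7
eef_pos: [0.5134, -0.1967, 0.3298]
tool_rot: [-0.027, 1.0, 0.0, 0.0]
wrist_force: [0.4, -0.3, -9.8]
opening: 0.234
finger_force: 30.0
```

Request:
apply_moves(series=[[0,0.02,0,0.005],[0,0.01,0,0.002]])

```text
clock: 10.9
eef_pos: [0.5134, -0.1953, 0.3298]
tool_rot: [-0.027, 1.0, 0.0, 0.0]
wrist_force: [0.8, 0.3, -9.9]
opening: 0.235
finger_force: 30.0
```

```bash
python3 meas.py 3
```

```text
[1.09e+01 6.20e-03] [ 0.5134 -0.1953  0.3298] ([[0.0065, 91.0], [0.0061, 90.0], [0.0062, 90.0], [0.0062, 90.0]], (np.float64(-0.0475), 463))
[1.095e+01 6.200e-03] [ 0.5133 -0.1953  0.3298] ([[0.0065, 91.0], [0.0061, 92.0], [0.0062, 90.0], [0.0062, 90.0]], (np.float64(-0.0473), 470))
[1.1e+01 6.2e-03] [ 0.5134 -0.1954  0.3298] ([[0.0061, 92.0], [0.0061, 90.0], [0.0062, 90.0], [0.0062, 90.0]], (np.float64(-0.0466), 465))
93.11386929896497 [-1.16  0.51 -9.25] [-0.025  0.     0.027] [ 1.e-04  1.e-04 -1.e+00]
```

Request:
apply_moves(series=[[0,0.03,0,0.007],[0,0.06,0,0.014],[0,0.09,0,0.021],[0,0.12,0,0.028],[0,0.15,0,0.036],[0,0.18,0,0.043],[0,0.21,0,0.05],[0,0.24,0,0.057]])

```text
clock: 11.85
eef_pos: [0.5108, -0.1404, 0.3298]
tool_rot: [-0.018, 1.0, 0.0, 0.0]
wrist_force: [0.5, -0.0, -9.5]
opening: 0.237
finger_force: 30.0
```

Request:
apply_moves(series=[[0,0.24,0,0.057],[0,0.24,0,0.057],[0,0.24,0,0.057],[0,0.24,0,0.057],[0,0.24,0,0.057],[0,0.24,0,0.057],[0,0.24,0,0.057],[0,0.24,0,0.057]])

```text
clock: 12.65
eef_pos: [0.5087, -0.0444, 0.3298]
tool_rot: [-0.002, 1.0, 0.0, 0.0]
wrist_force: [-0.2, -0.1, -8.8]
opening: 0.237
finger_force: 30.0
```

Request:
apply_moves(series=[[0,0.23,0,0.055],[0,0.22,0,0.052],[0,0.21,0,0.05],[0,0.2,0,0.047],[0,0.19,0,0.045],[0,0.18,0,0.043],[0,0.17,0,0.04],[0,0.16,0,0.038]])

```text
clock: 13.45
eef_pos: [0.5092, 0.0332, 0.3297]
tool_rot: [0.011, 1.0, 0.0, -0.0]
wrist_force: [-0.0, 0.1, -8.0]
opening: 0.242
finger_force: 30.0
```

Request:
apply_moves(series=[[0,0.15,0,0.036],[0,0.14,0,0.033],[0,0.13,0,0.031],[0,0.12,0,0.028],[0,0.11,0,0.026],[0,0.1,0,0.024],[0,0.09,0,0.021],[0,0.08,0,0.019]])

```text
clock: 14.25
eef_pos: [0.5105, 0.0789, 0.3297]
tool_rot: [0.018, 1.0, 0.0, -0.0]
wrist_force: [0.3, 0.5, -8.4]
opening: 0.241
finger_force: 30.0
```

Request:
apply_moves(series=[[0,0.07,0,0.017],[0,0.06,0,0.014],[0,0.05,0,0.012],[0,0.04,0,0.009],[0,0.03,0,0.007],[0,0.02,0,0.005],[0,0.01,0,0.002]])

```text
clock: 14.95
eef_pos: [0.511, 0.0926, 0.3298]
tool_rot: [0.02, 1.0, 0.0, 0.0]
wrist_force: [0.2, -0.1, -9.8]
opening: 0.239
finger_force: 30.0
```

```bash
python3 meas.py 3
```

```text
[1.495e+01 4.800e-03] [0.511  0.0926 0.3298] ([[0.0048, 92.0], [0.0048, 91.0], [0.0049, 91.0], [0.0049, 91.0]], (np.float64(-0.0121), 474))
[1.5e+01 4.8e-03] [0.511  0.0926 0.3298] ([[0.0048, 93.0], [0.0048, 91.0], [0.0049, 90.0], [0.0049, 91.0]], (np.float64(-0.0121), 474))
[1.505e+01 4.900e-03] [0.511  0.0925 0.3298] ([[0.0052, 92.0], [0.0048, 91.0], [0.0049, 91.0], [0.0049, 91.0]], (np.float64(-0.0127), 479))
87.65134405759301 [ 0.43 -0.07 -8.66] [0.006 0.044 0.007] [ 1.e-04  0.e+00 -1.e+00]
```

Request:
apply_moves(series=[[0,0.03,0,0.007],[0,0.06,0,0.014],[0.002,0.09,0,0.022],[0.002,0.12,0,0.029],[0.002,0.15,0,0.036],[0.002,0.15,0,0.036],[0.002,0.15,0,0.036],[0.002,0.15,0,0.036]])

```text
clock: 15.9
eef_pos: [0.5125, 0.1383, 0.3297]
tool_rot: [0.028, 1.0, 0.0, 0.0]
wrist_force: [-0.9, -0.5, -9.1]
opening: 0.237
finger_force: 30.0
```

Request:
apply_moves(series=[[0.002,0.15,0,0.036],[0.002,0.15,0,0.036],[0.002,0.15,0,0.036],[0.002,0.15,0,0.036],[0.002,0.15,0,0.036],[0.002,0.15,0,0.036],[0.002,0.15,0,0.036],[0.002,0.14,0,0.034]])

```text
clock: 16.7
eef_pos: [0.5156, 0.1976, 0.3298]
tool_rot: [0.038, 0.999, 0.0, 0.0]
wrist_force: [0.5, 0.9, -9.7]
opening: 0.241
finger_force: 30.0
```

Request:
apply_moves(series=[[0,0.13,0,0.031],[0,0.12,0,0.029],[0,0.11,0,0.026],[0,0.1,0,0.024],[0,0.09,0,0.022],[0,0.086,0,0.02],[0,0.08,0,0.019],[0,0.07,0,0.017]])

```text
clock: 17.5
eef_pos: [0.5188, 0.2364, 0.3298]
tool_rot: [0.045, 0.999, 0.0, 0.0]
wrist_force: [0.2, -0.5, -9.7]
opening: 0.239
finger_force: 30.0
```

Request:
apply_moves(series=[[0,0.06,0,0.014],[0,0.05,0,0.012],[0,0.04,0,0.01],[0,0.03,0,0.007],[0,0.02,0,0.005],[0,0.01,0,0.002]])

```text
clock: 18.1
eef_pos: [0.5197, 0.2466, 0.3298]
tool_rot: [0.046, 0.999, 0.0, 0.0]
wrist_force: [-0.5, -0.4, -10.0]
opening: 0.238
finger_force: 30.0
```

```bash
python3 meas.py 2; python3 - <<'E'
from h import *
from rig import ctrl
c=dict(np.load('last.npz')); t=ctrl.read_camera('top'); s=ctrl.read_camera('scene')
np.savez('t6.npz',**t); np.savez('s6.npz',**s)
b=np.vstack([c['frame'],np.hstack([cv2.resize(t['frame'][150:285,185:325],(320,200)),cv2.resize(s['frame'][130:270,330:450],(320,200))])])
cv2.imwrite('pics/f6.png',b[:,:,::-1])
E
```

```text
[1.81e+01 4.00e-03] [0.5197 0.2466 0.3298] ([[0.0653, 101.0], [0.004, 91.0], [0.004, 91.0], [0.0041, 91.0]], (np.float64(0.0433), 318))
[1.815e+01 4.000e-03] [0.5198 0.2466 0.3298] ([[0.0653, 100.0], [0.004, 91.0], [0.004, 91.0], [0.0041, 91.0]], (np.float64(0.0417), 321))
84.69065821254009 [-0.76 -0.36 -9.28] [-0.009  0.078  0.002] [ 1.e-04  1.e-04 -1.e+00]
```

View pics/f6.png

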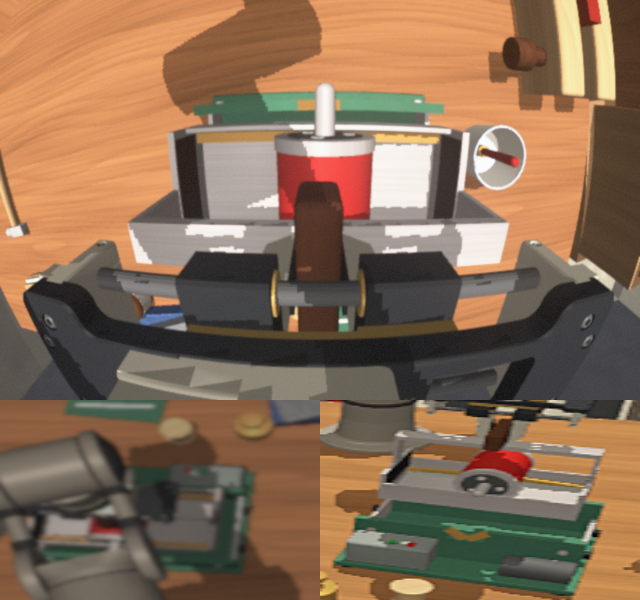

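The wrist view shows the roller at the crest, with the journal at (324,105) over the near brass notch. The near frame runs from u=195 to 443, symmetric about the pan, and is parallel to its rim. I'll check the offsets numerically before lowering.

```bash
python3 - <<'E'
from h import *
c=dict(np.load('last.npz')); m,b=blobs(c,(12,90,70),(32,255,255),8,(285,92,360,114)); print(b)
h=cv2.cvtColor(c['frame'],cv2.COLOR_RGB2HSV); g=cv2.inRange(h,(55,60,20),(95,255,255))
x0=min(q[1][0] for q in b); x1=max(q[1][0]+q[1][2] for q in b); 
ang=np.radians(84.7); ty=np.array([np.cos(ang),np.sin(ang),0]); tx=np.array([np.sin(ang),-np.cos(ang),0]); tcp=np.array([.5198,.2466,0])
for z in(.11,): 
    A,B=plane(c,x0,104,z,1),plane(c,x1,104,z,1); print(x0,x1,A,B,'y of notch mid in pan',((A+B)/2-tcp)@ty,'width',np.linalg.norm(A-B))
for u in(220,260,290,350,380,420):
    v=np.where(g[80:130,u])[0]+80; print(u,v.min(),v.max(),[((plane(c,u,q,.113,1)-tcp)@tx).round(4) for q in(v.min(),v.max())],h[88:130:3,u,2])
E
```

```text
[(np.int32(183), [298, 100, 17, 11], [305.9, 104.9]), (np.int32(53), [335, 100, 5, 11], [337.1, 104.8])]
298 340 [0.43683496 0.23044497 0.11      ] [0.44116876 0.27829287 0.11      ] y of notch mid in pan 0.0002723349346084927 width 0.04804377140058873
220 97 112 [np.float64(-0.0928), np.float64(-0.075)] [120 125 116  92 108 128 103 103 102  85  85  85  96 160]
260 94 120 [np.float64(-0.0938), np.float64(-0.0635)] [216 215 115  98 100 104 105 104 100  99  96  99 122 188]
290 93 119 [np.float64(-0.094), np.float64(-0.0639)] [229 194 162 164 172 178 178 170 100 103 102 109 179 207]
350 93 111 [np.float64(-0.0942), np.float64(-0.0734)] [228 171 166 166 174 177 173 160 104 104 105 112 184 250]
380 94 117 [np.float64(-0.0942), np.float64(-0.0674)] [223 208 163 169 170 170 170 163 109 104 104 108 150 249]
420 96 111 [np.float64(-0.0947), np.float64(-0.0769)] [226 224 165 165 203 175 167 164 133 104 102 104 124 222]
```

Notch and pan agree within 1 mm in x and y, and the measured notch width of 48 mm confirms the height. I'll lower to just above contact.

Request:
apply_moves(series=[[0,-0.004,0.05,0],[0,-0.008,0.1,0],[0,-0.008,0.15,0],[0,-0.008,0.2,0],[0,-0.008,0.2,0],[0,-0.004,0.2,0],[0,0,0.2,0],[0,0,0.2,0]])

```text
clock: 19.1
eef_pos: [0.5195, 0.2446, 0.2638]
tool_rot: [0.046, 0.999, 0.0, -0.0]
wrist_force: [0.7, -0.7, -9.6]
opening: 0.236
finger_force: 30.0
```

Request:
apply_moves(series=[[0,0,0.2,0],[0,0,0.2,0],[0,0,0.2,0],[0,0,0.15,0],[0,0,0.1,0],[0,0,0.07,0],[0,0,0.05,0],[0,0,0.03,0]])

```text
clock: 19.9
eef_pos: [0.5197, 0.2446, 0.2148]
tool_rot: [0.046, 0.999, 0.0, 0.0]
wrist_force: [-0.7, 0.3, -8.8]
opening: 0.237
finger_force: 30.0
```

```bash
python3 meas.py 2
```

```text
[1.99e+01 4.60e-03] [0.5197 0.2446 0.2148] ([[0.0048, 91.0], [0.0048, 91.0], [0.0041, 91.0], [0.0045, 90.0]], (np.float64(0.0216), 388))
[1.995e+01 4.400e-03] [0.5196 0.2446 0.2147] ([[0.0044, 92.0], [0.0048, 91.0], [0.0044, 90.0], [0.0045, 90.0]], (np.float64(0.0211), 380))
84.69127194190055 [ -0.67   0.24 -10.36] [-0.017  0.141  0.001] [ 2.e-04  2.e-04 -1.e+00]
```

Request:
apply_moves(series=[[0,0,0.02,0],[0,0,0.02,0],[0,0,0.02,0],[0,0,0.02,0],[0,0,0.02,0],[0,0,0.02,0],[0,0,0.02,0],[0,0,0.02,0]])

```text
clock: 20.8
eef_pos: [0.5195, 0.2446, 0.2067]
tool_rot: [0.046, 0.999, 0.0, 0.0]
wrist_force: [-0.1, 0.8, -8.8]
opening: 0.236
finger_force: 30.0
```

Request:
apply_moves(series=[[0,0,0.02,0],[0,0,0.02,0],[0,0,0.02,0],[0,0,0.02,0],[0,0,0.02,0],[0,0,0.02,0],[0,0,0,0],[0,0,0,0]])

```text
clock: 21.6
eef_pos: [0.5196, 0.2446, 0.2008]
tool_rot: [0.046, 0.999, 0.0, 0.0]
wrist_force: [-0.7, 0.2, -4.3]
opening: 0.236
finger_force: 30.0
```

```bash
python3 meas.py 2
```

```text
[2.16e+01 2.20e-03] [0.5196 0.2446 0.2008] ([[0.002, 94.0], [0.0028, 92.0], [0.0016, 93.0], [0.0024, 92.0]], (np.float64(0.035), 374))
[2.165e+01 2.000e-03] [0.5196 0.2446 0.2008] ([[0.002, 94.0], [0.002, 94.0], [0.0024, 93.0], [0.002, 92.0]], (np.float64(0.0336), 373))
84.69153524033023 [-0.66 -0.19 -4.62] [ 0.044  0.067 -0.015] [ 1.e-04  1.e-04 -1.e+00]
```

Force fell by about 4.5 N, so the roller is hanging in the bearings. I'll lower the pan the last 9 mm slowly.

Request:
apply_moves(series=[[0,0,0.02,0],[0,0,0.02,0],[0,0,0.02,0],[0,0,0.02,0],[0,0,0.02,0],[0,0,0.02,0],[0,0,0.01,0],[0,0,0.01,0]])

```text
clock: 22.5
eef_pos: [0.5196, 0.2446, 0.1937]
tool_rot: [0.046, 0.999, 0.0, 0.0]
wrist_force: [-0.2, -0.5, -4.6]
opening: 0.239
finger_force: 30.0
```

Request:
apply_moves(series=[[0,0,0.01,0],[0,0,0.01,0],[0,0,0.01,0]])

```text
clock: 22.8
eef_pos: [0.5196, 0.2446, 0.1923]
tool_rot: [0.046, 0.999, 0.0, 0.0]
wrist_force: [-0.8, -0.7, -2.7]
opening: 0.237
finger_force: 30.0
```

Request:
apply_moves(series=[[0,0,0.01,0],[0,0,0.005,0],[0,0,0,0]])

```text
clock: 23.1
eef_pos: [0.5196, 0.2445, 0.1922]
tool_rot: [0.046, 0.999, 0.0, 0.0]
wrist_force: [-1.8, -2.1, 3.3]
opening: 0.239
finger_force: 30.0
```

The pan stands on the bed (force +3 N). I'll release and rise straight up.

Request:
apply_moves(series=[[0,0,0,0],[0,0,0,0],[0,0,0,0],[0,0,0,0],[0,0,0,0]], gripper=0)

```text
clock: 23.6
eef_pos: [0.5197, 0.2446, 0.1915]
tool_rot: [0.046, 0.999, 0.0, 0.0]
wrist_force: [-0.6, 0.0, -0.1]
opening: 0.499
finger_force: 0.0
```

Request:
apply_moves(series=[[0,0,-0.1,0],[0,0,-0.3,0],[0,0,-0.6,0],[0,0,-0.6,0],[0,0,-0.6,0],[0,0,-0.3,0],[0,0,0,0]])

```text
clock: 24.3
eef_pos: [0.5204, 0.2449, 0.3195]
tool_rot: [0.046, 0.999, 0.001, 0.003]
wrist_force: [0.1, 0.2, 0.3]
opening: 0.504
finger_force: 0.0
```

Request:
apply_moves(series=[[0.2,0,0,0],[0.5,0,0,0],[0.5,0,0,0],[0.2,0,0,0],[0,0,0,0],[0,0,0,0]])

```text
clock: 24.9
eef_pos: [0.4502, 0.251, 0.3163]
tool_rot: [0.046, 0.999, -0.0, 0.0]
wrist_force: [-0.1, 0.4, 0.6]
opening: 0.496
finger_force: 0.0
```

```bash
python3 - <<'E'
from h import *
from rig import ctrl
S=ctrl.state(); print(S['clock'],S['eef_pos'],S['wrist_force'],S['opening'])
c=ctrl.read_camera('wrist'); s=ctrl.read_camera('scene'); s2=cv2.resize(s['frame'][150:270,300:480],(600,400)) 
b=np.vstack([cv2.resize(c['frame'],(480,300)),cv2.resize(s['frame'][160:265,320:488],(480,300))])
cv2.imwrite('pics/end.png',b[:,:,::-1])
E
```

```text
24.9 [0.4502035  0.25104782 0.31626366] [-0.14305911  0.44295457  0.59195108] 0.4964819539169386
```

View pics/end.png

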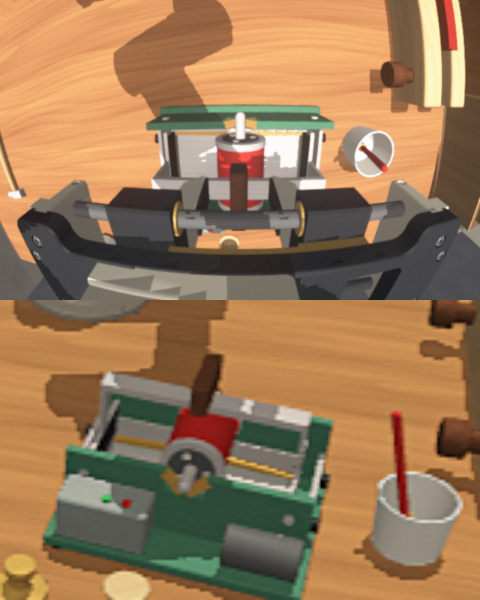

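The pan stands in the bay, both journals sit in their brass notches (far journal at (188,478) in the lower picture, near journal at (240,125) in the upper), and the gripper is clear.

```bash
python3 -c "
from rig import ctrl
print(ctrl.finish_job())"
```

```text
the job is handed in; nothing more can be done
None
```

The glue pan stands on the machine's bed with the roller hanging by its journals in both brass bearings, the gripper is clear, and the job was handed in at about 25 s of the 64 s allowed.

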